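Find the rocking corner of a machine base plate and set its lever shim

TASK

Press down with the fingertips on the corners of the aluminium machine base plate to find the one corner that gives and makes the plate rock. Press the red lever shim beside that corner down flat, then press firmly on the same corner once more to check that it no longer gives. Do not pick up or shift the plate; leave the other three levers up and the things around the plate alone.

Things in the scene. Friction and masses are not known exactly. Their poses are not given: they have to be found in the camera images.
- plate_top (a point): centre of the top face of the machine base plate: bare aluminium, 150 mm along its x, 230 mm along its y, 12 mm thick, z up. It carries a bearing tube, a block and an end stop, up to 42 mm above the top face and within 34 mm of its long middle line. A dark bolt hole (13 mm across) marks each corner, 20 mm from the long edge and 30 mm from the short edge, right above a foot pad.
- plate: the same plate; origin at the centre of its underside. 1.4 to 2.2 kg, resting unbolted on four foot pads on a grey set-up plate (200 x 400 x 20 mm) that is fixed to the bench.
- foot_1 (a point): top centre of one of four round foot pads (26 mm across, 10 mm button on top) hidden under the corners' bolt holes; press the plate straight above it, 12 mm higher. All stand 36 mm above the bench and look alike; which is at which corner changes each time. One is on a spring: pushed, its corner starts to sink at about 2 N, is fully down (3.5 mm) at 4 to 5 N, and comes back when let go. The other three do not sink.
- foot_2 (a point): top centre of another of the four foot pads, as foot_1
- foot_3 (a point): top centre of another of the four foot pads, as foot_1
- foot_4 (a point): top centre of another of the four foot pads, as foot_1
- shim_1 (a joint): angle of lever shim 1 in rad: 0 is fully up, 0.70 is flat on its stop (counts as flat from 0.63); starts between 0 and 0.08, stays where it is left; the stiff hinge takes about 6 to 8 N on the red paddle. When flat, its steel cam nose stands under the plate's edge and that corner can sink no more than about 1 mm.
- shim_2 (a joint): angle of lever shim 2, as shim_1
- shim_3 (a joint): angle of lever shim 3, as shim_1
- shim_4 (a joint): angle of lever shim 4, as shim_1
- paddle_1 (a point): middle of the upper face of lever 1's red paddle (28 mm wide, 36 mm long, 8 mm thick), the place to press. Up, it slopes 40 degrees, about 63 mm above the bench; flat, it is level at 34 mm and 14 mm farther out. The hinge is 47 mm inward, 8 mm beyond the plate's short edge, 30 mm above the bench; the lever points outward along the plate's y. It serves the corner at negative x, positive y of the plate.
- paddle_2 (a point): as paddle_1, of lever 2, which serves the corner at positive x, positive y of the plate
- paddle_3 (a point): as paddle_1, of lever 3, which serves the corner at positive x, negative y of the plate
- paddle_4 (a point): as paddle_1, of lever 4, which serves the corner at negative x, negative y of the plate
- driver: loose screwdriver with red handle, 170 mm long, lying on the bench: leave alone; origin on its underside
- fitting: loose brass fitting, 24 mm across, 30 mm tall, standing on the bench: leave alone; origin at its underside
- collar: loose steel shaft collar, 36 mm across, 14 mm high, on the bench: leave alone; origin at its underside
- oiler: loose small white oil bottle with red cap, 38 mm across, 85 mm tall, standing on the bench: leave alone; origin at its underside

How it is judged:
By the outcome, as a careful person would: the job done as asked, in the order asked, and still so for the second after the job is handed in, with the robot touching nothing.
It also fails if it takes over 51 s, if anything falls off the work surface, if the arm or the gripper's body presses on something with over 40 N, if the wrist force passes 120 N, or if a joint passes its speed limit or range.

ROBOT

A 6-joint arm with a two-finger parallel gripper is mounted at the origin on the work surface. World frame = base frame: x ahead of the robot, y to its left, z up, the work surface at z = 0. Lengths are in m, angles in rad, forces in N, time in s.
With the tool pointing down it reaches from about 0.3 to 0.85 m from the base axis. Payload 5.4 kg.
Tool frame: the origin (TCP) lies at the very end of the fingers, on their centre line; the grasp point (between the pads) lies bot.grasp_offset behind it (bot.grasp_offset is the distance from the TCP to the grasp point, in m); z points along the fingers, y is the line along which they close (so a half turn about z gives the same grasp; the last joint's range is limited). The gripper opens to 85 mm and grips with 20 to 120 N. Pads are 22 mm wide; open, the fingers measure 114 mm over their backs; the gripper's body (76 mm by 85 mm) begins 54 mm behind the grasp point. The pads swing forward as they close: fully open they stand 13 mm farther back than shut.
Start: joints at [-1.362, 0.158, 1.597, -0, 1.386, -0.21], TCP at [0.234, -0.525, 0.231] pointing down, gripper open.
Joint ranges: [-2.91, 2.91], [-0.94, 2.29], [0.18, 2.7], [-1.29, 4.43], [0.17, 2.64], [-3, 3]. Speed limits (rad/s): [2.57, 2.57, 3.14, 3.14, 3.14, 3.14].

INTERFACE

Orientations are given as a 3x3 rotation matrix whose columns are the frame's x, y, z axes.
In Python, from plant import bot gives the robot as it stands.
- The arm moves only by the tool send_rows, never from a script. Its argument "rows" is a list of rows, each an object with "translation": the shift along the tool's x, y, z scaled (see below), a list of three; "rotation": the turn, a rotation vector about the tool's x, y, z scaled (see below), a list of three. In form: [{"translation": [x, y, z], "rotation": [rx, ry, rz]}, ...]. A call has 1 to 5 rows; each row is the pose to reach, as a shift and turn from the pose commanded when the call began, along the tool's axes at that moment; what a row does not reach only later rows make up. The controller multiplies each number of a shift by 200 mm and each number of a turn by 90 degrees. A row lasts 1/8 s, in which the tool goes at most 62.5 mm and 10.7 degrees, less where a joint would pass 70% of its speed; a pose out of reach is approached as far as the arm can. A call with a number of a shift or a turn outside -1 to 1 is refused whole. A call with a gripper value outside its range is refused whole. "hand" is the closure in counts, from 0 (fully open) to 255 (shut), set as the call begins (left out, the last holds). The fingers move at their own pace and stop on an object; "grip_force" is the grip in N (left out, the last holds). Time passes only in rows, so rows that repeat a pose let the fingers close. It gives the time, the measured TCP pose, the force, the opening and the grip force at its end, in the units of the state.
- bot.observe(): the state, without advancing time (a new reading comes with each control period).
- bot.grab_frame(name): name is "scene" or "top" or "wrist"; returns a dict with "pixels" (400x640x3 uint8, red, green, blue), "range_z" (400x640 float32, m along the optical axis (not along the pixel's ray), 0 where there is no reading), "fov_y" (degrees; the focal length in pixels is half the picture's height over the tangent of half this angle, whatever the lens; pixels are square), "cx", "cy" (the principal point, pixels), "eye" and "rotation" of the camera in the world. Camera axes: x right, y down, z forward; pixel columns grow to the right and rows downward; lengths in m; the calibration is good to about 2 mm. A picture is of the moment at which its call begins.
- bot.finish_job(): hands the job in; it is judged then, once.
The state is a dict: "time_s": time; "q": joint angles; "dq": joint speeds; "joint_torque": joint torques, N m; "eef_pos": TCP position; "orientation": TCP orientation; "wrist_force": force on the tool from outside, world axes, zero at the start; "ft_torque": the same for the moment, N m; "width": finger opening in m; "grip_force": force on a finger pad.
Only numpy, scipy, OpenCV 4.12 (cv2) and the standard library are available. Lean on these libraries where they do the work, as an engineer would, in place of code of your own. Each camera call takes 0.05 s, during which the arm holds its last target. There are 200 camera calls.

## Working session

There is one attempt and no reset: what is moved stays moved. The work goes in short steps, Python scripts to look and compute and a tool call to move; the robot and the scene stay as the last step left them, time stands still between calls to the robot, and variables do not carry over. Pictures are saved under pics/ and viewed, at most 10 in all, crops included, and the job is handed in when it is done.

Besides the shell and the picture viewer there is one more tool, called after ">>>" by a JSON object that holds its "name" and its "arguments". send_rows: Moves the arm, as the interface text tells. Its arguments: {"type":"object","properties":{"rows":{"type":"array","items":{"type":"object","properties":{"translation":{"type":"array","items":{"type":"number","minimum":-1,"maximum":1}},"rotation":{"type":"array","items":{"type":"number","minimum":-1,"maximum":1}}}}},"hand":{"type":"number"},"grip_force":{"type":"number"}},"required":["rows"]}

```bash
mkdir -p pics; cat > h.py <<'E'
import numpy as np,cv2
from plant import bot
def grab(n,f=None):
    d=bot.grab_frame(n)
    if f: cv2.imwrite('pics/'+f,d['pixels'][:,:,::-1])
    return d
def cloud(d):
    h,w=d['range_z'].shape; f=h/2/np.tan(np.radians(d['fov_y'])/2)
    v,u=np.mgrid[:h,:w]; z=d['range_z']
    c=np.dstack([(u-d['cx'])/f*z,(v-d['cy'])/f*z,z])
    return c@np.array(d['rotation']).T+np.array(d['eye'])
E
python3 - <<'E'
from h import *
s=bot.observe();print({k:np.round(v,3).tolist() for k,v in s.items()},bot.grasp_offset)
for n in('top','scene'):
    d=grab(n,n+'0.png');np.savez(n+'0.npz',p=cloud(d),im=d['pixels']);print(n,d['eye'],np.round(d['rotation'],2).tolist(),d['fov_y'])
E
```

```text
{'time_s': 0.0, 'q': [-1.362, 0.159, 1.598, 0.0, 1.386, -0.21], 'dq': [0.001, 0.0, 0.002, 0.001, 0.0, -0.0], 'joint_torque': [-0.001, -39.601, -33.142, -0.0, 0.008, -0.0], 'eef_pos': [0.234, -0.525, 0.23], 'orientation': [[0.914, 0.407, -0.0], [0.407, -0.914, 0.002], [0.0, -0.002, -1.0]], 'wrist_force': [0.374, 0.467, 0.306], 'ft_torque': [-0.001, 0.062, 0.012], 'grip_force': 0.0, 'width': 0.086} 0.0187
top [0.44027357 0.0390964  0.92051674] [[0.02, -0.99, 0.11], [-1.0, -0.01, 0.01], [-0.0, -0.11, -0.99]] 48.21499162778949
scene [ 1.15903368 -0.04059055  0.55356951] [[0.12, 0.59, -0.8], [0.99, -0.06, 0.1], [0.01, -0.8, -0.6]] 49.04889527928347
```

View pics/top0.png

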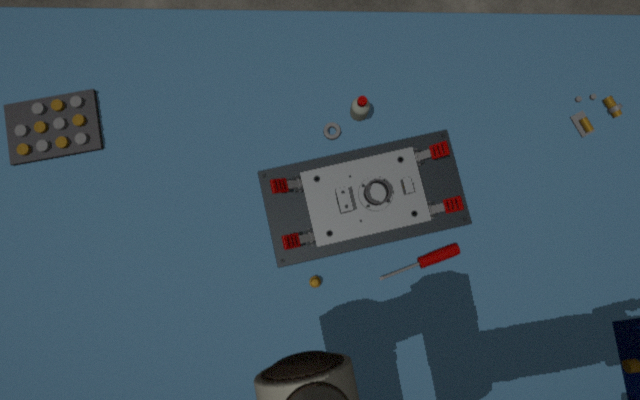

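View pics/scene0.png

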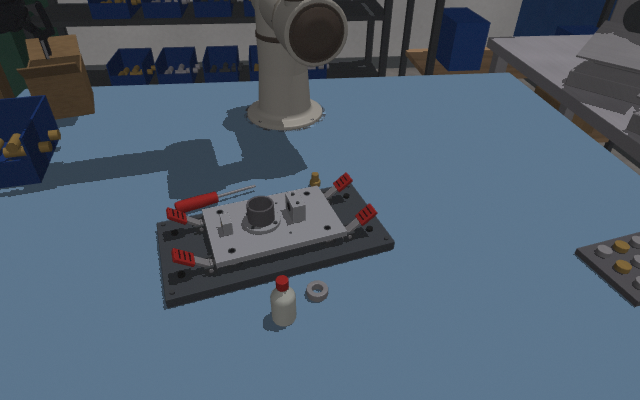

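The top view shows the plate's holes at about (317,179), (401,159), (414,213) and (330,233). The red paddles are at about (278,186), (439,151), (453,205) and (291,241). The driver is near (420,260), the fitting (315,281), the collar (332,131) and the oiler (361,107). The scene view agrees with this, and all the levers are up.

```bash
python3 - <<'E'
from h import *
a=np.load('top0.npz');p,im=a['p'],a['im'].astype(int)
g=im.mean(2)
H=[]
for u,v in[(317,179),(401,159),(414,213),(330,233)]:
    w=np.s_[v-6:v+7,u-6:u+7]; m=g[w]<90
    x=p[w][~m]; z=np.median(x[:,2])
    q=p[w][m]; H.append(q.mean(0)); print('hole',m.sum(),q.mean(0).round(4),'platez',z.round(4))
H=np.array(H); print('mid',H.mean(0).round(4), [np.linalg.norm(H[i]-H[(i+1)%4]).round(4) for i in range(4)])
d=(H[0]+H[3]-H[1]-H[2])[:2]; print('yaw of long axis',np.degrees(np.arctan2(d[1],d[0])))
def red(a,lo=0):
    p,im=a['p'],a['im'].astype(int); m=((im[...,0]>110)&(im[...,1]<60)&(im[...,2]<60)).astype('uint8')
    m=cv2.morphologyEx(m,cv2.MORPH_CLOSE,np.ones((5,5)))
    n,l,st,c=cv2.connectedComponentsWithStats(m)
    for i in range(1,n):
        if st[i,4]>60:
            q=p[l==i]; print('red',c[i].round(),st[i,4],'med',np.median(q,0).round(4),'mid',((np.percentile(q,3,0)+np.percentile(q,97,0))/2).round(4))
red(a);print();red(np.load('scene0.npz'))
E
```

```text
hole 32 [0.5717 0.0449 0.0495] platez 0.0487
hole 36 [ 0.613  -0.1197  0.0491] platez 0.0489
hole 35 [ 0.5045 -0.1409  0.0745] platez 0.0488
hole 35 [0.4651 0.0188 0.0495] platez 0.0494
mid [ 0.5386 -0.0492  0.0557] [np.float64(0.1696), np.float64(0.1134), np.float64(0.1664), np.float64(0.1098)]
yaw of long axis 103.9883720246442
red [439. 149.] 136 med [ 0.6297 -0.1937  0.0636] mid [ 0.6306 -0.1939  0.0624]
red [455. 203.] 87 med [ 0.5255 -0.2215  0.0679] mid [ 0.5253 -0.2216  0.0673]
red [439. 256.] 170 med [ 0.4237 -0.2003  0.0263] mid [ 0.4236 -0.1997  0.0266]

red [342. 181.] 143 med [0.4514 0.0916 0.0636] mid [0.4515 0.0916 0.0643]
red [189. 205.] 467 med [ 0.4395 -0.2103  0.0272] mid [ 0.4763 -0.1996  0.047 ]
red [366. 213.] 187 med [0.5585 0.1175 0.0652] mid [0.5578 0.1178 0.0647]
red [183. 256.] 219 med [ 0.6335 -0.1918  0.0643] mid [ 0.6333 -0.1918  0.0635]
red [282. 280.] 88 med [ 0.7222 -0.0394  0.087 ] mid [ 0.7227 -0.0394  0.087 ]
```

>>> {"name": "send_rows", "arguments": {"rows": [{"translation": [0.25, -0.15, 0], "rotation": [0, 0, 0.111]}, {"translation": [0.5, -0.3, 0], "rotation": [0, 0, 0.111]}, {"translation": [0.75, -0.45, 0], "rotation": [0, 0, 0.111]}, {"translation": [1, -0.6, 0], "rotation": [0, 0, 0.111]}, {"translation": [1, -0.6, 0], "rotation": [0, 0, 0.111]}], "hand": 255, "grip_force": 30}}

```text
time_s: 0.72
eef_pos: [0.3693, -0.3311, 0.2309]
orientation: [[0.969, 0.247, -0.0], [0.247, -0.969, 0.001], [0.0, -0.001, -1.0]]
wrist_force: [-0.2, 0.3, 0.3]
width: -0.0001
grip_force: 0.0
```

>>> {"name": "send_rows", "arguments": {"rows": [{"translation": [0.25, -0.2, 0.1]}, {"translation": [0.48, -0.39, 0.2]}, {"translation": [0.7, -0.57, 0.3]}, {"translation": [0.89, -0.725, 0.4]}, {"translation": [0.89, -0.725, 0.4]}]}}

```text
invalid input
```

```bash
python3 - <<'E'
from h import *
s=bot.observe();print(s['eef_pos'],s['wrist_force'])
d=grab('wrist','w1.png');np.savez('w1.npz',p=cloud(d),im=d['pixels'])
print(d['eye'],np.round(d['rotation'],2).tolist(),d['fov_y'])
E
```

```text
[ 0.36928371 -0.33114944  0.23087193] [-0.18981254  0.25031311  0.34592008]
[ 0.43774785 -0.31353853  0.37241424] [[0.25, -0.93, -0.27], [-0.97, -0.24, -0.07], [-0.0, 0.28, -0.96]] 68.78386494588182
```

View pics/w1.png

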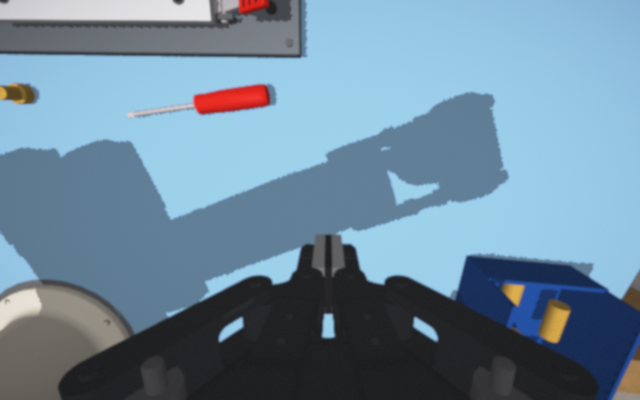

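The move was refused because its rows had no rotation. The picture therefore shows the old place, with the plate's edge at the top left and the driver at about (200,100).

>>> {"name": "send_rows", "arguments": {"rows": [{"translation": [0.25, -0.2, 0.1], "rotation": [0, 0, 0]}, {"translation": [0.48, -0.39, 0.2], "rotation": [0, 0, 0]}, {"translation": [0.7, -0.57, 0.3], "rotation": [0, 0, 0]}, {"translation": [0.89, -0.725, 0.4], "rotation": [0, 0, 0]}, {"translation": [0.89, -0.725, 0.4], "rotation": [0, 0, 0]}]}}

```text
time_s: 1.4
eef_pos: [0.505, -0.1487, 0.1489]
orientation: [[0.97, 0.245, -0.004], [0.245, -0.97, 0.002], [-0.003, -0.003, -1.0]]
wrist_force: [0.0, 0.3, -0.6]
width: -0.0
grip_force: 0.0
```

```bash
python3 - <<'E'
from h import *
s=bot.observe();print(s['eef_pos'],s['wrist_force'])
d=grab('wrist','w2.png');np.savez('w2.npz',p=cloud(d),im=d['pixels'])
E
```

```text
[ 0.50502242 -0.14865842  0.14888752] [ 0.00467666  0.30928775 -0.61523375]
```

View pics/w2.png

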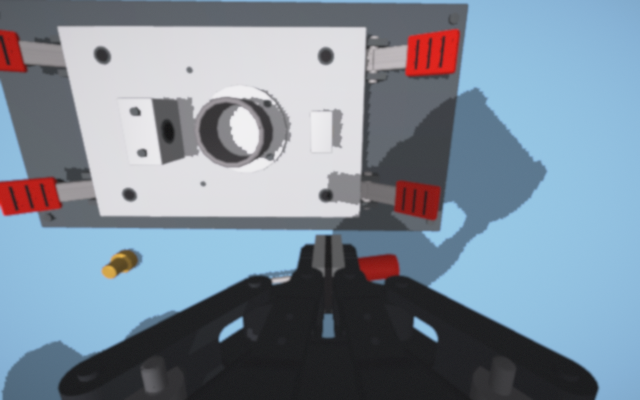

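The wrist view shows holes at about (326,195) C, (326,56) B, (102,56) A and (129,195) D. The paddles are at (418,200), (433,53), (0,50) and (30,197).

```bash
python3 - <<'E'
from h import *
a=np.load('w2.npz');p,im=a['p'],a['im'].astype(int);g=im.mean(2)
H=[]
for u,v in[(102,56),(326,56),(326,195),(129,195)]:
    w=np.s_[v-14:v+15,u-14:u+15]; m=(g[w]<75)
    n,l,st,c=cv2.connectedComponentsWithStats(m.astype('uint8')); i=1+np.argmax(st[1:,4])
    uu,vv=c[i]; q=p[w]; H.append([np.median(q[l==i][:,0]),np.median(q[l==i][:,1])])
    print(st[i,4],(uu+u-14,vv+v-14),np.round(H[-1],4),'z',np.median(q[...,2]).round(4))
H=np.array(H)
R=lambda t:np.array([[np.cos(t),-np.sin(t)],[np.sin(t),np.cos(t)]])
L=np.array([[.055,.085],[.055,-.085],[-.055,-.085],[-.055,.085]])
from scipy.optimize import least_squares
r=least_squares(lambda x:((L@R(x[2]).T+x[:2])-H).ravel(),[.539,-.05,.24])
print(r.x,np.degrees(r.x[2]),(r.fun*1e3).round(1))
M=R(r.x[2]);print('holes',(L@M.T+r.x[:2]).round(4).tolist())
P=np.array([[.055,.163],[.055,-.163],[-.055,-.163],[-.055,.163]]);print('press',(P@M.T+r.x[:2]).round(4).tolist())
m=((im[...,0]>110)&(im[...,1]<60)&(im[...,2]<60)).astype('uint8')
n,l,st,c=cv2.connectedComponentsWithStats(cv2.morphologyEx(m,cv2.MORPH_CLOSE,np.ones((9,9))))
for i in range(1,n):
    if st[i,4]>200: q=p[l==i];x=(q[:,:2]-r.x[:2])@M; print(c[i].round(),'local',np.percentile(x,[2,50,98],axis=0).round(3).tolist(),np.percentile(q[:,2],[2,50,98]).round(3))
E
```

```text
115 (np.float64(101.67826086956522), np.float64(54.826086956521735)) [0.573  0.0463] z 0.0469
94 (np.float64(325.5), np.float64(55.61702127659575)) [ 0.614  -0.1188] z 0.047
84 (np.float64(326.3333333333333), np.float64(195.03571428571428)) [ 0.5076 -0.1461] z 0.0468
66 (np.float64(128.95454545454547), np.float64(194.36363636363637)) [0.4663 0.0198] z 0.0466
[ 0.54022533 -0.04971426  0.24461346] 14.015318634374738 [-0.  -0.2  0.2 -0.1 -0.1  0.6 -0.  -0.3]
holes [[0.573, 0.0461], [0.6142, -0.1189], [0.5074, -0.1455], [0.4663, 0.0194]]
press [[0.5541, 0.1218], [0.6331, -0.1945], [0.5263, -0.2212], [0.4474, 0.0951]]
[10. 53.] local [[0.043, 0.143], [0.055, 0.148], [0.069, 0.154]] [0.05  0.054 0.058]
[432.  53.] local [[0.041, -0.175], [0.054, -0.161], [0.067, -0.147]] [0.051 0.062 0.07 ]
[ 28. 196.] local [[-0.065, 0.145], [-0.053, 0.158], [-0.04, 0.172]] [0.049 0.06  0.07 ]
[417. 199.] local [[-0.067, -0.174], [-0.054, -0.159], [-0.041, -0.145]] [0.051 0.063 0.072]
[379. 267.] local [[-0.151, -0.158], [-0.138, -0.14], [-0.13, -0.121]] [0.013 0.022 0.025]
```

>>> {"name": "send_rows", "arguments": {"rows": [{"translation": [0.015, -0.012, 0.2], "rotation": [0, 0, 0]}, {"translation": [0.015, -0.012, 0.38], "rotation": [0, 0, 0]}, {"translation": [0.015, -0.012, 0.47], "rotation": [0, 0, 0]}, {"translation": [0.015, -0.012, 0.47], "rotation": [0, 0, 0]}]}}

```text
time_s: 1.95
eef_pos: [0.5068, -0.1485, 0.0567]
orientation: [[0.971, 0.24, -0.002], [0.24, -0.971, 0.001], [-0.001, -0.001, -1.0]]
wrist_force: [-0.3, 0.1, 0.8]
width: -0.0001
grip_force: 0.0
```

>>> {"name": "send_rows", "arguments": {"rows": [{"translation": [0, 0, 0.015], "rotation": [0, 0, 0]}, {"translation": [0, 0, 0.03], "rotation": [0, 0, 0]}, {"translation": [0, 0, 0.03], "rotation": [0, 0, 0]}]}}

```text
time_s: 2.33
eef_pos: [0.508, -0.1477, 0.0518]
orientation: [[0.97, 0.242, 0.001], [0.242, -0.97, -0.0], [0.001, 0.001, -1.0]]
wrist_force: [0.6, -0.4, -0.2]
width: -0.0003
grip_force: 0.0
```

>>> {"name": "send_rows", "arguments": {"rows": [{"translation": [0, 0, 0.01], "rotation": [0, 0, 0]}, {"translation": [0, 0, 0.01], "rotation": [0, 0, 0]}]}}

```text
time_s: 2.58
eef_pos: [0.5076, -0.1474, 0.0492]
orientation: [[0.97, 0.242, -0.0], [0.242, -0.97, 0.0], [-0.0, -0.0, -1.0]]
wrist_force: [-0.4, 0.2, -0.1]
width: 0.0002
grip_force: 0.0
```

>>> {"name": "send_rows", "arguments": {"rows": [{"translation": [0, 0, 0.01], "rotation": [0, 0, 0]}, {"translation": [0, 0, 0.01], "rotation": [0, 0, 0]}]}}

```text
time_s: 2.82
eef_pos: [0.5078, -0.1476, 0.0474]
orientation: [[0.97, 0.242, 0.0], [0.242, -0.97, -0.0], [0.0, 0.0, -1.0]]
wrist_force: [-0.1, -0.1, 1.8]
width: 0.0001
grip_force: 0.9
```

>>> {"name": "send_rows", "arguments": {"rows": [{"translation": [0, 0, 0.005], "rotation": [0, 0, 0]}, {"translation": [0, 0, 0.005], "rotation": [0, 0, 0]}]}}

```text
time_s: 3.08
eef_pos: [0.5078, -0.1477, 0.0465]
orientation: [[0.97, 0.242, 0.0], [0.242, -0.97, -0.0], [0.0, 0.0, -1.0]]
wrist_force: [-1.0, -0.1, 2.9]
width: -0.0
grip_force: 1.3
```

>>> {"name": "send_rows", "arguments": {"rows": [{"translation": [0, 0, 0.01], "rotation": [0, 0, 0]}, {"translation": [0, 0, 0.01], "rotation": [0, 0, 0]}]}}

```text
time_s: 3.32
eef_pos: [0.5077, -0.1478, 0.0447]
orientation: [[0.97, 0.242, -0.0], [0.242, -0.97, -0.0], [-0.0, 0.0, -1.0]]
wrist_force: [-2.7, -1.5, 4.9]
width: 0.0005
grip_force: 2.9
```

>>> {"name": "send_rows", "arguments": {"rows": [{"translation": [0, 0, 0.01], "rotation": [0, 0, 0]}, {"translation": [0, 0, 0.01], "rotation": [0, 0, 0]}]}}

```text
time_s: 3.58
eef_pos: [0.5078, -0.1479, 0.0442]
orientation: [[0.97, 0.242, -0.001], [0.242, -0.97, -0.0], [-0.001, 0.0, -1.0]]
wrist_force: [-9.2, 1.2, 18.5]
width: 0.0001
grip_force: 9.5
```

>>> {"name": "send_rows", "arguments": {"rows": [{"translation": [0, 0, 0.01], "rotation": [0, 0, 0]}, {"translation": [0, 0, 0.01], "rotation": [0, 0, 0]}]}}

```text
time_s: 3.82
eef_pos: [0.5079, -0.148, 0.0439]
orientation: [[0.97, 0.243, -0.002], [0.243, -0.97, -0.0], [-0.002, -0.0, -1.0]]
wrist_force: [-14.5, 3.9, 32.0]
width: -0.0
grip_force: 16.2
```

Corner C gives: it sank about 3.5 mm at under 5 N and then bottomed out. I'll release it and go to its lever.

>>> {"name": "send_rows", "arguments": {"rows": [{"translation": [0, 0, -0.05], "rotation": [0, 0, 0]}, {"translation": [0, 0, -0.3], "rotation": [0, 0, 0]}, {"translation": [0, 0.18, -0.3], "rotation": [0, 0, 0]}, {"translation": [0, 0.365, -0.3], "rotation": [0, 0, 0]}, {"translation": [0, 0.365, -0.25], "rotation": [0, 0, 0]}]}}

```text
time_s: 4.45
eef_pos: [0.5264, -0.2208, 0.0908]
orientation: [[0.971, 0.24, 0.003], [0.24, -0.971, -0.002], [0.002, 0.002, -1.0]]
wrist_force: [-0.1, 0.9, -0.8]
width: -0.0002
grip_force: 0.0
```

>>> {"name": "send_rows", "arguments": {"rows": [{"translation": [0, 0, 0.06], "rotation": [0, 0, 0]}, {"translation": [0, 0, 0.06], "rotation": [0, 0, 0]}]}}

```text
time_s: 4.7
eef_pos: [0.5238, -0.2163, 0.076]
orientation: [[0.97, 0.243, -0.004], [0.243, -0.97, 0.003], [-0.003, -0.004, -1.0]]
wrist_force: [-0.2, -0.0, 0.6]
width: 0.0001
grip_force: 0.0
```

>>> {"name": "send_rows", "arguments": {"rows": [{"translation": [0, 0.025, 0.03], "rotation": [0, 0, 0]}, {"translation": [0, 0.025, 0.06], "rotation": [0, 0, 0]}, {"translation": [0, 0.025, 0.09], "rotation": [0, 0, 0]}, {"translation": [0, 0.025, 0.09], "rotation": [0, 0, 0]}]}}

```text
time_s: 5.2
eef_pos: [0.5272, -0.2235, 0.0608]
orientation: [[0.97, 0.242, 0.001], [0.242, -0.97, -0.001], [0.001, 0.001, -1.0]]
wrist_force: [0.0, 0.6, 1.2]
width: 0.0001
grip_force: 0.4
```

>>> {"name": "send_rows", "arguments": {"rows": [{"translation": [0, 0, 0.03], "rotation": [0, 0, 0]}, {"translation": [0, 0, 0.06], "rotation": [0, 0, 0]}, {"translation": [0, 0, 0.08], "rotation": [0, 0, 0]}, {"translation": [0, 0, 0.08], "rotation": [0, 0, 0]}]}}

```text
time_s: 5.7
eef_pos: [0.5274, -0.224, 0.0451]
orientation: [[0.97, 0.242, 0.002], [0.242, -0.97, -0.002], [0.002, 0.002, -1.0]]
wrist_force: [0.9, -0.4, 2.8]
width: 0.0004
grip_force: 1.5
```

>>> {"name": "send_rows", "arguments": {"rows": [{"translation": [0, 0, 0.02], "rotation": [0, 0, 0]}, {"translation": [0, 0, 0.035], "rotation": [0, 0, 0]}, {"translation": [0, 0, 0.035], "rotation": [0, 0, 0]}]}}

```text
time_s: 6.08
eef_pos: [0.5275, -0.2243, 0.0382]
orientation: [[0.97, 0.242, 0.002], [0.242, -0.97, -0.002], [0.002, 0.003, -1.0]]
wrist_force: [1.6, -2.7, 5.3]
width: 0.0002
grip_force: 2.1
```

>>> {"name": "send_rows", "arguments": {"rows": [{"translation": [0, 0, 0.015], "rotation": [0, 0, 0]}, {"translation": [0, 0, 0.025], "rotation": [0, 0, 0]}, {"translation": [0, 0, 0.025], "rotation": [0, 0, 0]}]}}

```text
time_s: 6.45
eef_pos: [0.5276, -0.2246, 0.0338]
orientation: [[0.97, 0.242, 0.002], [0.242, -0.97, -0.003], [0.001, 0.003, -1.0]]
wrist_force: [-0.8, -2.9, 8.8]
width: -0.0001
grip_force: 4.3
```

>>> {"name": "send_rows", "arguments": {"rows": [{"translation": [0, 0, 0.01], "rotation": [0, 0, 0]}, {"translation": [0, 0, 0.01], "rotation": [0, 0, 0]}]}}

```text
time_s: 6.7
eef_pos: [0.5277, -0.2247, 0.0335]
orientation: [[0.97, 0.243, 0.002], [0.243, -0.97, -0.003], [0.001, 0.003, -1.0]]
wrist_force: [-6.1, 0.3, 21.1]
width: -0.0001
grip_force: 10.6
```

>>> {"name": "send_rows", "arguments": {"rows": [{"translation": [0, 0, -0.05], "rotation": [0, 0, 0]}, {"translation": [0, 0, -0.3], "rotation": [0, 0, 0]}, {"translation": [0, -0.2, -0.3], "rotation": [0, 0, 0]}, {"translation": [0, -0.4, -0.28], "rotation": [0, 0, 0]}, {"translation": [0, -0.4, -0.2], "rotation": [0, 0, 0]}]}}

```text
time_s: 7.32
eef_pos: [0.5062, -0.1429, 0.0696]
orientation: [[0.97, 0.245, -0.001], [0.245, -0.97, 0.001], [-0.001, -0.002, -1.0]]
wrist_force: [0.2, -0.2, -0.4]
width: -0.0002
grip_force: 0.0
```

>>> {"name": "send_rows", "arguments": {"rows": [{"translation": [0, 0, 0.05], "rotation": [0, 0, 0]}, {"translation": [0, 0, 0.07], "rotation": [0, 0, 0]}, {"translation": [0, 0, 0.07], "rotation": [0, 0, 0]}]}}

```text
time_s: 7.7
eef_pos: [0.5071, -0.1462, 0.0559]
orientation: [[0.971, 0.241, -0.001], [0.241, -0.971, 0.0], [-0.001, -0.0, -1.0]]
wrist_force: [0.1, 0.0, 0.7]
width: 0.0
grip_force: 0.0
```

>>> {"name": "send_rows", "arguments": {"rows": [{"translation": [0, 0, 0.015], "rotation": [0, 0, 0]}, {"translation": [0, 0, 0.03], "rotation": [0, 0, 0]}, {"translation": [0, 0, 0.03], "rotation": [0, 0, 0]}]}}

```text
time_s: 8.07
eef_pos: [0.507, -0.1455, 0.0501]
orientation: [[0.97, 0.242, -0.0], [0.242, -0.97, 0.0], [-0.0, -0.0, -1.0]]
wrist_force: [-0.3, -0.6, -0.7]
width: 0.0
grip_force: 0.0
```

>>> {"name": "send_rows", "arguments": {"rows": [{"translation": [0, 0, 0.01], "rotation": [0, 0, 0]}, {"translation": [0, 0, 0.01], "rotation": [0, 0, 0]}]}}

```text
time_s: 8.32
eef_pos: [0.5071, -0.1455, 0.0482]
orientation: [[0.97, 0.242, -0.0], [0.242, -0.97, 0.0], [-0.0, -0.0, -1.0]]
wrist_force: [0.3, 0.7, -0.3]
width: 0.0001
grip_force: 0.0
```

>>> {"name": "send_rows", "arguments": {"rows": [{"translation": [0, 0, 0.01], "rotation": [0, 0, 0]}, {"translation": [0, 0, 0.01], "rotation": [0, 0, 0]}]}}

```text
time_s: 8.57
eef_pos: [0.5074, -0.1457, 0.0475]
orientation: [[0.97, 0.242, -0.0], [0.242, -0.97, -0.0], [-0.0, 0.0, -1.0]]
wrist_force: [-4.9, 2.4, 10.3]
width: 0.0
grip_force: 5.0
```

Firm already at 0.0475. One more step for a firm press.

>>> {"name": "send_rows", "arguments": {"rows": [{"translation": [0, 0, 0.006], "rotation": [0, 0, 0]}, {"translation": [0, 0, 0.006], "rotation": [0, 0, 0]}, {"translation": [0, 0, 0.006], "rotation": [0, 0, 0]}]}}

```text
time_s: 8.95
eef_pos: [0.5074, -0.1457, 0.0474]
orientation: [[0.97, 0.242, -0.001], [0.242, -0.97, -0.0], [-0.001, -0.0, -1.0]]
wrist_force: [-8.4, 3.6, 19.1]
width: 0.0002
grip_force: 9.3
```

>>> {"name": "send_rows", "arguments": {"rows": [{"translation": [0, 0, -0.05], "rotation": [0, 0, 0]}, {"translation": [0, 0, -0.3], "rotation": [0, 0, 0]}, {"translation": [-0.3, 0.3, -0.6], "rotation": [0, 0, 0]}, {"translation": [-0.6, 0.6, -0.6], "rotation": [0, 0, 0]}, {"translation": [-0.6, 0.6, -0.6], "rotation": [0, 0, 0]}]}}

```text
time_s: 9.57
eef_pos: [0.4191, -0.2927, 0.1663]
orientation: [[0.97, 0.243, 0.001], [0.243, -0.97, -0.002], [0.001, 0.002, -1.0]]
wrist_force: [1.0, -0.2, -1.0]
width: 0.0003
grip_force: 0.0
```

```bash
python3 - <<'E'
from h import *
d=grab('top','t2.png');d=grab('wrist','w3.png')
a=cv2.imread('pics/t2.png')[100:300,230:490];cv2.imwrite('pics/t2c.png',cv2.resize(a,None,fx=3,fy=3))
E
```

```text
(no output)
```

View pics/t2c.png

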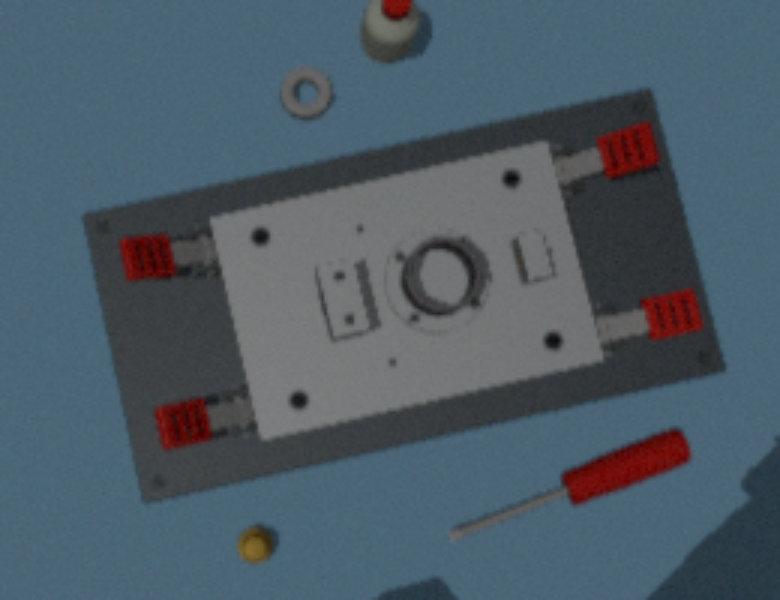

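In this crop, the lever at corner C (672,314) is flat and reaches farther out, and the other three are still up. The plate and the loose things have not moved.

```bash
python3 -c "
from plant import bot
print(bot.finish_job())"
```

```text
the job is handed in; nothing more can be done
None
```

The job is handed in at about 10 s: the corner nearest the driver's handle (world x 0.507, y -0.146) sank about 3.5 mm under 5 N, its lever shim is now flat, and a 19 N re-press moved it under 1 mm; I did not press the other three corners, since this first one was clear.

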